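Shield the cot, then hold the sanitiser lamp over the hairbrush

TASK

Take the grey light shield out of its stand, hook it over the cot's near top rail about 10 cm to one side of the dark steel band, slide it along the rail (without lifting it) until it is centred on the band, and let it hang there. Then pick up the sanitiser lamp bar by its grip, carry it high over the cup and the elephant, and stop with it hovering level about 2 cm above the bristle tips of the hairbrush, centred over the whole brush and lengthwise along it, never touching it. Finish still holding the bar there, without letting go, and leave the cup, elephant, teether, table lamp and brush where they are.

Things in the scene. Friction and masses are not known exactly. Their poses are not given: they have to be found in the camera images.
- shield: Grey rigid plastic shield, 120 g: upright panel 6 mm thick (x), 110 wide (y), 90 tall (z), z up, origin at the centre of its lower edge. Two hooks at its top edge point to +x; a grip tab rises from the middle of the top edge. Starts upright in the stand, its lower edge 6 mm above the stool top (height 0), leaning at most about 0.06 rad.
- shield_hook (a point): Point (15, 0, 83 mm) of the shield, midway between its 2 hooks: on the rail's axis when they ride on the rail centred in their 24 mm gap. Hooks at y = -40 and +40 mm, 12 wide: straps z = 90 to 96 mm, lips x = 27 to 33 mm reaching down to z = 66. Hung free it leans up to 0.2 rad against the bars, this point within 6 mm of the rail's axis.
- shield_tab (a point): Point of the shield's grip tab to pinch, across x, from above: (0, 0, 126 mm) in the shield's frame. The tab is 34 wide (y), 6 thick (x) and ends at z = 142 mm.
- stand: Fixed beech stand: foot 70 x 120 x 6 mm, on it two walls 110 long (y), 12 thick, up to z = 51 mm, with a slot 8 mm wide between them along y that the shield's lower edge stands in. Origin at the centre of the underside.
- band: Dark steel band (16 mm across, 16 wide) on the cot's near top rail: the mark. A thin flush wrap; the hooks pass over it. Origin on the rail's axis, 160 mm above the stool top; y along the level rail, x away from the robot. Rail: white metal, 14 mm round, smooth, going on 500 mm to either side. Upright 8 mm bars stand under it every 60 mm.
- wand: Sanitiser lamp bar, 200 g: white flat head 180 long (x) x 32 wide (y) x 16 mm high, lamp window underneath; on its middle stands a grey grip 80 long (x), 22 wide (y), from z = 16 to z = 57 mm. Origin at the centre of the underside, z up. It lies on the stool, the stool top being at height 0.
- brush: Steel baby hairbrush lying bristles up on the stool: 170 mm long overall (x), origin at the underside, midway along its length. Head (75 long, 42 wide) at +x with bristles up to z = 30 mm; handle 16 wide, 12 high, to -x.
- cup: Closed sippy cup, 68 mm across, 105 mm high, two handles reaching 54 mm out to its local +x and -x. Origin at the centre of its underside. Stands between the bar and the brush.
- elephant: White ceramic elephant, about 100 long (x, trunk at -x), 46 wide, 84 mm high. Origin under its middle. Stands between the bar and the brush.
- teether: Hard teether ring lying flat, 60 mm across, 12 mm high. Origin at the centre of its underside.
- lamp: White plastic table lamp, 88 mm across, 137 mm high, with a small lever switch. Origin at the centre of its underside.
Mind the look-alikes: they are no part of the job. What is shaped like the lamp but turquoise is not meant.

How it is judged:
By the outcome, as a careful person would: the job done as asked, in the order asked, and still so for the second after the job is handed in, while the arm keeps its last pose, push and grip.
It also fails if it takes over 64 s, if anything falls off the work surface, if the arm or the gripper's body presses on something with over 40 N, if the wrist force passes 120 N, or if a joint passes its speed limit or range.

ROBOT

A 6-joint arm with a two-finger parallel gripper is mounted at the origin on the work surface. World frame = base frame: x ahead of the robot, y to its left, z up, the work surface at z = 0. Lengths are in m, angles in rad, forces in N, time in s.
With the tool pointing down it reaches from about 0.4 to 0.825 m from the base axis. Payload 7 kg.
Tool frame: the origin (TCP) lies midway between the tips of the shut fingers; the grasp point (between the pads) lies 19 mm behind it; z points along the fingers, y is the line along which they close (so a half turn about z gives the same grasp; the last joint's range is limited). The gripper opens to 85 mm and grips with 20 to 120 N. Pads are 22 mm wide; open, the fingers measure 114 mm over their backs; the gripper's body (76 mm by 85 mm) begins 54 mm behind the grasp point. The pads swing forward as they close: fully open they stand 13 mm farther back than shut.
Start: joints at [1.534, 0.359, 0.012, 0, -1.224, -0.288], TCP at [0.215, 0.64, 0.231] pointing down, gripper open.
Joint ranges: [-3.07, 3.07], [-1.43, 2.12], [-1.02, 1.25], [-3.03, 1.67], [-3.05, -0], [-3.03, 3.03]. Speed limits (rad/s): [2.39, 2.39, 3.01, 3.14, 3.14, 3.14].

INTERFACE

Orientations are given as a unit quaternion [x, y, z, w].
In Python, from rig import env, snapshot, search_frame, outline_of gives the robot as it stands.
- The arm moves only by the shell command python3 -m pendant 'ROWS'. ROWS is text: rows parted by semicolons, each of 7 numbers parted by spaces: the shift along the world's x, y, z in mm, then the turn, a rotation vector about the world's x, y, z in degrees, then the opening, from 0 (shut) to 1 (fully open). In form: tx ty tz wx wy wz fingers; .... A call has exactly 8 rows; each row shifts and turns the commanded pose from where the row before left it; what a row does not reach is not made up. A row lasts 1/10 s, in which the tool goes at most 50 mm and 8.59 degrees, less where a joint would pass 70% of its speed; a pose out of reach is approached as far as the arm can. A call is refused whole if a number of a shift passes 50 or a number of a turn 8.59, either way. A call with a gripper value outside its range is refused whole. The fingers move at their own pace and stop on an object; the grip force is fixed at half the most. Time passes only in rows, so rows that do not move let the fingers close, or fill a call up. It gives the time, the measured TCP pose, the force, the opening and the grip force at its end, in the units of the state.
- env.state(): the state, without advancing time (a new reading comes with each control period).
- snapshot(name): name is "scene" or "top"; returns a dict with "frame" (384x512x3 uint8, red, green, blue), "K" (3x3 intrinsics, pixels), "world_to_cam" (4x4, takes a point from world to camera coordinates). Camera axes: x right, y down, z forward; pixel columns grow to the right and rows downward; lengths in m; the calibration is good to about 2 mm. A picture is of the moment at which its call begins. There is no depth.
- env.sign_off(): hands the job in; it is judged then, once.
Trained networks look in the newest picture that a camera, given by its name, has taken for a name from the list of things; names that differ only in an ending like _2 or _b are one class to them, and where a whole thing is asked for, a point or a joint stands for the part that bears it (a point fixed in the world has none). Each returns a list of dicts, best first, with "p" (0 to 1); they miss things now and then, are a little off and sometimes report something else, mostly with a low value. They report only what shows in the picture. A call takes as long as a camera call. They do not tell look-alikes from the thing itself.
- search_frame(camera, target): "at" ([x, y, z] in m, in world coordinates, good to about 4 mm: the middle of the surface that is visible of it).
- outline_of(camera, target): "pixels" (384x512 bool, what is visible of it).
The state is a dict: "clock": time; "q": joint angles; "qvel": joint speeds; "joint_efforts": joint torques, N m; "eef_pos": TCP position; "tool_rot": TCP orientation; "contact_force": force on the tool from outside, world axes, zero at the start; "wrist_torque": the same for the moment, N m; "gripper_width": finger opening in m; "grip_force": force on a finger pad.
Only numpy, scipy, OpenCV 4.12 (cv2) and the standard library are available. Lean on these libraries where they do the work, as an engineer would, in place of code of your own. Each camera call takes 0.05 s, during which the arm holds its last target. There are 200 camera calls.

## Working session

There is one attempt and no reset: what is moved stays moved. The work goes in short steps, Python scripts to look and compute and a shell command to move; the robot and the scene stay as the last step left them, time stands still between calls to the robot, and variables do not carry over. Pictures are saved under pics/ and viewed, at most 10 in all, crops included, and the job is handed in when it is done.

```bash
ls; mkdir -p pics
cat > h.py <<'E'
import numpy as np,cv2
from rig import env,snapshot,search_frame,outline_of
def proj(s,P):
    P=np.atleast_2d(P); W=s["world_to_cam"]; c=P@W[:3,:3].T+W[:3,3]; u=c@s["K"].T; return u[:,:2]/u[:,2:]
def ray(s,px,z):
    W=s["world_to_cam"];R=W[:3,:3];o=-R.T@W[:3,3]
    d=np.linalg.inv(s["K"])@np.array([px[0],px[1],1.]);d=R.T@d
    return o+d*(z-o[2])/d[2]
E
python3 - <<'E'
from h import *
for c in ["scene","top"]:
    s=snapshot(c); cv2.imwrite(f"pics/{c}0.png",cv2.resize(s["frame"][:,:,::-1],(800,600),interpolation=cv2.INTER_CUBIC))
    W=s["world_to_cam"];print(c,(-W[:3,:3].T@W[:3,3]).round(3),s["K"][0,0])
    for t in ["shield","shield_hook","shield_tab","stand","band","wand","brush","cup","elephant","teether","lamp"]:
        print(t,[(round(d["p"],2),np.round(d["at"],3).tolist(),proj(s,d["at"])[0].round().tolist()) for d in search_frame(c,t)[:3]])
print(env.state())
E
```

```text
pics
scene [ 1.405 -0.142  0.888] 459.5797494323445
shield [(0.76, [0.487, 0.278, 0.091], [392.0, 201.0]), (0.41, [0.482, 0.14, 0.019], [338.0, 222.0])]
shield_hook [(0.63, [0.484, 0.278, 0.091], [391.0, 200.0])]
shield_tab [(0.6, [0.488, 0.276, 0.09], [391.0, 202.0])]
stand [(0.71, [0.492, 0.274, 0.026], [387.0, 220.0]), (0.29, [0.482, -0.305, 0.087], [174.0, 212.0])]
band [(0.6, [0.527, -0.138, 0.01], [239.0, 242.0])]
wand [(0.91, [0.484, 0.138, 0.024], [337.0, 221.0])]
brush [(0.85, [0.528, -0.137, 0.012], [239.0, 241.0])]
cup [(0.96, [0.587, 0.001, 0.086], [294.0, 234.0])]
elephant [(0.88, [0.45, 0.008, 0.059], [290.0, 206.0]), (0.25, [0.488, 0.276, 0.091], [391.0, 201.0])]
teether []
lamp [(0.96, [0.276, -0.46, 0.087], [126.0, 169.0]), (0.69, [0.483, -0.307, 0.09], [173.0, 212.0]), (0.55, [0.277, -0.323, 0.093], [172.0, 166.0])]
top [ 0.23  -0.103  1.212] 409.8917958237618
shield [(0.61, [0.486, 0.28, 0.09], [130.0, 175.0])]
shield_hook [(0.76, [0.48, 0.274, 0.093], [132.0, 177.0])]
shield_tab [(0.94, [0.483, 0.272, 0.099], [132.0, 175.0])]
stand [(0.76, [0.466, 0.266, 0.011], [
[... 449 characters left out ...]
ck': 1.2, 'q': array([ 1.53412777e+00,  3.58627824e-01,  1.18868533e-02, -3.11708001e-06,
       -1.22410306e+00, -2.88104178e-01]), 'qvel': array([ 0.0012945 ,  0.00068453, -0.00121375, -0.00049085, -0.00032309,
        0.00029238]), 'joint_efforts': array([ 4.54086712e-04, -5.82993507e+01,  2.93668109e+01,  6.94201067e+00,
       -6.42384966e-04, -9.91948667e-06]), 'eef_pos': array([0.21539458, 0.6396799 , 0.23127794]), 'tool_rot': array([ 9.86844195e-01, -1.61674161e-01,  1.53636349e-06,  2.38464676e-05]), 'contact_force': array([-0.78309444,  0.0441381 ,  0.11410289]), 'wrist_torque': array([-0.01691154,  0.05336157, -0.00863349]), 'grip_force': 0.0, 'gripper_width': 0.08510821814945546}
```

View pics/scene0.png

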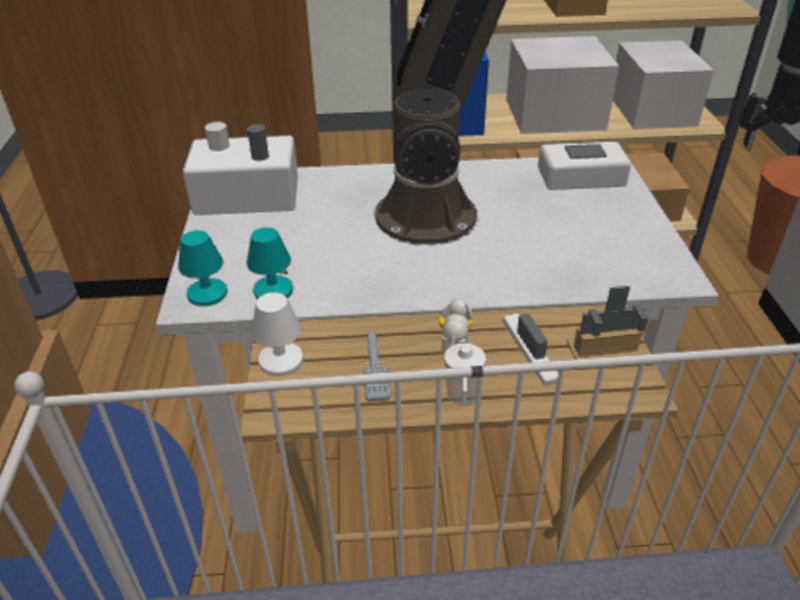

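View pics/top0.png

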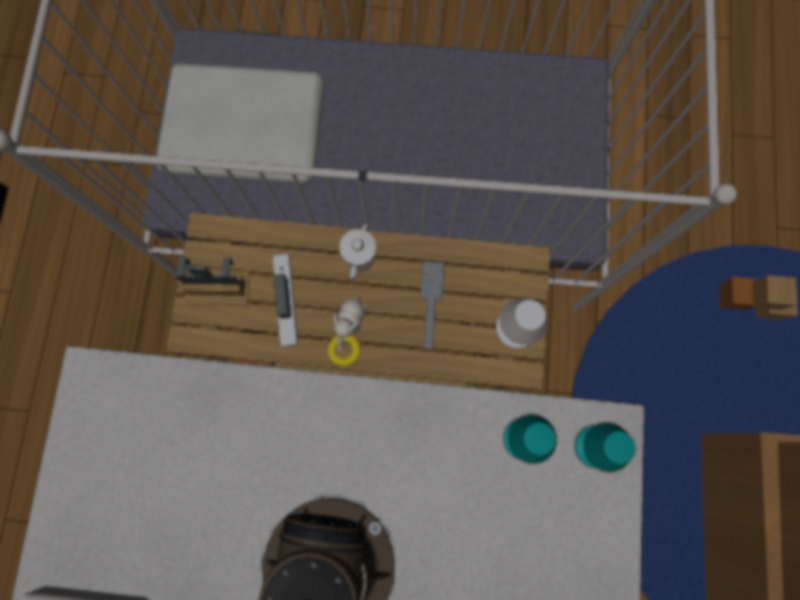

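The scene view shows the band at about (477,371), the shield at (613,310), the bar at (530,347), the brush at (375,365), all in 800x600 pixels; the white lamp is at (277,330) with two turquoise look-alikes. The top view shows the band at (363,176), the shield at (212,280), hooks towards the cot, the bar at (284,300), the brush at (431,303). Next I fit poses to the outlines.

```bash
cat > fit.py <<'E'
from h import *
from scipy.optimize import minimize
def box(x0,x1,y0,y1,z0,z1): return np.array([[x,y,z] for x in(x0,x1) for y in(y0,y1) for z in(z0,z1)])/1000
M={"shield":[box(-3,3,-55,55,0,90),box(-3,3,-17,17,90,142)]+[b for y in(-40,40) for b in(box(-3,33,y-6,y+6,90,96),box(27,33,y-6,y+6,66,96))],
"wand":[box(-90,90,-16,16,0,16),box(-40,40,-11,11,16,57)],
"brush":[box(-85,15,-8,8,0,12),box(10,85,-21,21,4,12),box(14,81,-18,18,12,30)],
"cup":[np.array([[34*np.cos(a),34*np.sin(a),z] for a in np.linspace(0,6.28,24) for z in(0,100)])/1000]}
def T(p,P): # x,y,z,yaw,lean(about local y)
    x,y,z,w,l=p; Ry=np.array([[np.cos(l),0,np.sin(l)],[0,1,0],[-np.sin(l),0,np.cos(l)]])
    Rz=np.array([[np.cos(w),-np.sin(w),0],[np.sin(w),np.cos(w),0],[0,0,1]]); return P@(Rz@Ry).T+[x,y,z]
def mask(s,name,p,S=4):
    m=np.zeros((384*S,512*S),np.uint8)
    for b in M[name]:
        uv=(proj(s,T(p,b))+.5)*S
        cv2.fillConvexPoly(m,cv2.convexHull((uv*16).round().astype(np.int32)),1,shift=4)
    return m
def fit(name,views,p0,free,cut=None,S=4):
    tg=[(s,cv2.resize(m.astype(np.uint8),None,fx=S,fy=S,interpolation=cv2.INTER_NEAREST)) for s,m in views]
    def cost(v):
        p=np.array(p0,float);p[free]=v;c=0
        for s,t in tg:
            m=mask(s,name,p,S);c+=1-(m&t).sum()/(m|t).sum()
        return c/len(tg)
    v0=np.array(p0,float)[free];st=np.array([.012,.012,.01,.12,.05])[free]
    best=None
    for k in(1,-1):
        r=minimize(cost,v0 if best is None else best.x,method="Nelder-Mead",options=dict(initial_simplex=np.vstack([v0 if best is None else best.x]+[(v0 if best is None else best.x)+k*st[i]*np.eye(len(st))[i] for i in range(len(st))]),xatol=1e-4,fatol=1e-4))
        if best is None or r.fun<best.fun:best=r
    return best.x,best.fun
E
python3 - <<'E'
from fit import *
s={c:snapshot(c) for c in("scene","top")}
# band & rail
for c,(u,v) in {"scene":(305.3,237.4),"top":(232.3,112.6)}.items():
    f=s[c]["frame"].astype(int).sum(2)
    v0,u0=int(v),int(u); print(c,"\n",f[v0-6:v0+7,u0-8:u0+9]//3)
    # rail line: brightest row per column
    pts=[]
    for uu in range(u0-140,u0+141,4):
        if abs(uu-u0)<10: continue
        sl=(-.02 if c=="scene" else .04); 
        vv=v+ (uu-u)*( (350-400)/(800-40) if c=="scene" else (200-150)/(700-20))
        vs=np.arange(int(vv)-7,int(vv)+8); w=np.clip(f[vs,uu]/3-np.percentile(f[vs,uu]/3,60),0,None); 
        if w.sum()>0: pts.append([uu,(w*vs).sum()/w.sum()])
    P=np.array([ray(s[c],p,.16)[:2] for p in pts]); 
    for _ in range(4):
        k=np.polyfit(P[:,1],P[:,0],1); r=P[:,0]-np.polyval(k,P[:,1]); P=P[abs(r)<max(.003,1.5*r.std())]
    print("rail x=k*y+b",k,r.std(),len(P),"band ray",ray(s[c],(u,v),.16))
for n,p0,fr in [("shield",[.483,.275,.006,0,0],[0,1,3,4]),("wand",[.475,.139,0,.05,0],[0,1,3]),("brush",[.49,-.137,0,0,0],[0,1,3])]:
    ms={c:outline_of(c,n) for c in s}
    for c in ms: print(n,c,[(round(d["p"],2),int(d["pixels"].sum())) for d in ms[c][:3]])
    V={c:(s[c],ms[c][0]["pixels"]) for c in s if ms[c]}
    for c in list(V)+["both"]:
        x,e=fit(n,list(V.values()) if c=="both" else [V[c]],p0,fr); print(n,c,x.round(4),round(e,3))
E
```

```text
scene 
 [[214 216 218 218 218 220 219 218 219 218 218 218 215 176 130 134 134]
 [215 216 217 219 219 219 219 219 219 219 217 217 202 161 132 134 135]
 [215 216 217 216 212 210 211 208 206 208 205 201 173 138 140 147 145]
 [213 215 216 203 164 137 135 122 105 105  93 126 163 169 180 186 186]
 [203 202 203 201 160  82  76  77  77  77  75 113 172 199 199 199 197]
 [198 198 200 197 171 111  75  76  74  76  74 108 167 194 194 194 192]
 [193 193 191 190 164 107  73  71  72  71  71  85 145 176 173 173 170]
 [174 172 170 169 145  94  66  64  64  64  63  76 124 149 146 144 142]
 [148 146 142 141 119  75  55  53  55  52  52  60  98 119 117 116 112]
 [122 116 110 110  92  62  52  51  52  50  54  71  97 112 113 110 110]
 [153 137 104  97  83  73  78  85  80  79  91 114 126 123 124 123 124]
 [209 186 125 110 110 110 112 112 107 105 112 123 128 127 126 128 128]
 [209 187 125 110 113 112 115 115 108 105 114 122 132 134 131 133 131]]
rail x=k*y+b [-0.01984426  0.67099867] 0.0004720258392318888 60 band ray [0.67550064 0.01145362 0.16      ]
top 
 [[ 73  73  76  74  75  74  74  75  76  75  74  74  74 
[... 824 characters left out ...]
 72  71  70  71  74  73  74  73  71  73  74]]
rail x=k*y+b [-0.00434611  0.67851524] 0.001598526496805442 44 band ray [0.67249985 0.00632155 0.16      ]
shield scene [(0.69, 793)]
shield top [(0.84, 490)]
shield scene [0.4367 0.2861 0.0267 0.336 ] 0.222
shield top [ 0.4906  0.2792  0.0974 -0.0767] 0.148
shield both [ 0.4863  0.2793  0.0723 -0.0257] 0.288
wand scene [(0.77, 675)]
wand top [(0.55, 573)]
wand scene [0.4686 0.1443 0.2031] 0.198
wand top [0.4767 0.1455 0.247 ] 0.196
wand both [0.4686 0.1443 0.2079] 0.204
brush scene [(0.76, 387)]
brush top [(0.81, 501)]
brush scene [ 0.4906 -0.1361  0.0323] 0.278
brush top [ 0.4877 -0.1371  0.0416] 0.133
brush both [ 0.4891 -0.1367  0.0366] 0.214
```

Run:
```python
from fit import *
F={"shield":[.4863,.2793,.006,.0723,-.0257],"wand":[.4686,.1443,0,.2,0],"brush":[.4891,-.1367,0,.0366,0]}
W=[]
for c,(x0,y0,w,h) in {"scene":(225,175,200,80),"top":(100,135,200,100)}.items():
    s=snapshot(c);k=4
    im=cv2.resize(s["frame"][:,:,::-1],None,fx=k,fy=k,interpolation=cv2.INTER_CUBIC)
    for n,p in F.items():
        o=outline_of(c,n)[0]["pixels"].astype(np.uint8);o=cv2.resize(o,None,fx=k,fy=k,interpolation=cv2.INTER_NEAREST)
        cv2.drawContours(im,cv2.findContours(o,0,1)[0],-1,(0,255,0),1)
        cv2.drawContours(im,cv2.findContours(mask(s,n,p,k),0,1)[0],-1,(0,0,255),1)
    W.append(im[y0*k:(y0+h)*k,x0*k:(x0+w)*k])
W=np.vstack(W);print(W.shape);cv2.imwrite("pics/ov.png",cv2.resize(W,None,fx=600/W.shape[0],fy=600/W.shape[0]))
```

```text
(720, 800, 3)
```

View pics/ov.png

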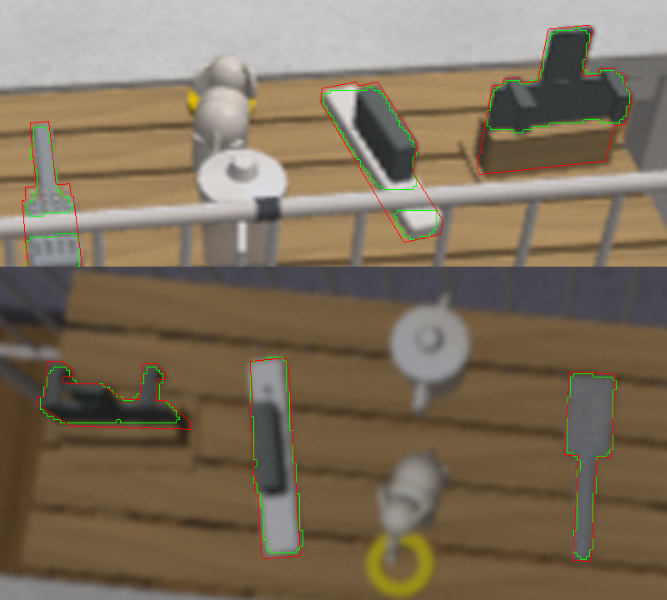

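The overlay shows that the fitted outlines (red) match the bar at (275,455), the brush at (590,470) and the shield at (115,400). The stand hides the bottom of the shield, so I cut that part from the model and refit.

```bash
sed -i 's/"shield":\[box(-3,3,-55,55,0,90)/"shield":[box(-3,3,-55,55,47,90)/' fit.py
python3 - <<'E'
from fit import *
s={c:snapshot(c) for c in("scene","top")}
def hull(m):
    p=cv2.findNonZero(m.astype(np.uint8));o=np.zeros(m.shape,np.uint8);cv2.fillConvexPoly(o,cv2.convexHull(p),1);return o
for n,p0,fr in [("shield",[.486,.279,.006,.05,0],[0,1,3,4]),("shield",[.486,.279,.006,.05,0],[0,1,3]),("wand",[.472,.144,0,.15,0],[0,1,3])]:
    V={c:(s[c],(hull if n=="wand" else (lambda m:m))(outline_of(c,n)[0]["pixels"])) for c in s}
    for c in list(V)+["both"]:
        x,e=fit(n,list(V.values()) if c=="both" else [V[c]],p0,fr); print(n,c,x.round(4),round(e,3))
for c,px in {"scene":(305,237),"top":(232,112.2)}.items(): print(ray(s[c],px,.16))
# tool orientation
from scipy.spatial.transform import Rotation as R
print(R.from_quat(env.state()["tool_rot"]).as_matrix().round(3))
E
```

```text
shield scene [ 0.486   0.2801  0.05   -0.0232] 0.07
shield top [0.4771 0.2761 0.111  0.0465] 0.122
shield both [0.478  0.2784 0.0793 0.0468] 0.126
shield scene [0.4841 0.2796 0.071 ] 0.072
shield top [0.4807 0.2757 0.1016] 0.16
shield both [0.4827 0.2783 0.0996] 0.14
wand scene [0.4736 0.1466 0.2263] 0.133
wand top [0.471  0.1438 0.2278] 0.076
wand both [0.4717 0.1444 0.2317] 0.116
[0.67418242 0.01097492 0.16      ]
[0.67358441 0.00727408 0.16      ]
[[ 0.948 -0.319 -0.   ]
 [-0.319 -0.948 -0.   ]
 [-0.     0.    -1.   ]]
```

```bash
python3 -m pendant '16.8 -22.6 0 0 0 -4.2 1;16.8 -22.6 0 0 0 -4.2 1;16.8 -22.6 0 0 0 -4.2 1;16.8 -22.6 0 0 0 -4.2 1;16.8 -22.6 0 0 0 -4.2 1;16.8 -22.6 0 0 0 -4.2 1;16.8 -22.6 0 0 0 -4.2 1;16.8 -22.6 0 0 0 -4.2 1' >/dev/null
python3 -m pendant '16.8 -22.6 0 0 0 -4.2 1;16.8 -22.6 0 0 0 -4.2 1;16.8 -22.6 0 0 0 -4.2 1;16.8 -22.6 0 0 0 -4.2 1;16.8 -22.6 0 0 0 -4.2 1;16.8 -22.6 0 0 0 -4.2 1;16.8 -22.6 0 0 0 -4.2 1;16.8 -22.6 0 0 0 -4.2 1'
python3 - <<'E'
from h import *
from scipy.spatial.transform import Rotation as R
s=env.state();print(s["clock"],s["q"].round(2),R.from_quat(s["tool_rot"]).as_matrix().round(3).tolist())
for c in("scene","top"):
    snapshot(c);print([(round(d["p"],2),d["at"]) for d in search_frame(c,"shield_tab")[:2]])
E
```

```text
clock: 4.0
eef_pos: [0.4848, 0.2771, 0.2315]
tool_rot: [0.731, -0.682, 0.0, -0.0]
contact_force: [-1.2, 1.1, -0.1]
gripper_width: 0.0855
grip_force: 0.0
4.0 [ 0.87  0.17 -0.25  0.   -1.15 -0.8 ] [[0.07, -0.998, 0.0], [-0.998, -0.07, 0.0], [-0.0, -0.0, -1.0]]
[(0.95, [0.4883, 0.2746, 0.0894]), (0.23, [0.5295, -0.1358, 0.013])]
[(0.89, [0.4813, 0.2746, 0.0982])]
```

```bash
python3 -m pendant '0 0 -15 0 0 0 1;0 0 -15 0 0 0 1;0 0 -15 0 0 0 1;0 0 -15 0 0 0 1;0 0 -15 0 0 0 1;0 0 -15 0 0 0 1;0 0 -15 0 0 0 1;0 0 -12 0 0 0 1'
python3 -m pendant '0 0 0 0 0 0 1;0 0 0 0 0 0 0;0 0 0 0 0 0 0;0 0 0 0 0 0 0;0 0 0 0 0 0 0;0 0 0 0 0 0 0;0 0 0 0 0 0 0;0 0 0 0 0 0 0'
```

```text
clock: 5.0
eef_pos: [0.4836, 0.2787, 0.1135]
tool_rot: [0.733, -0.68, -0.0, 0.0]
contact_force: [0.5, 0.5, -0.1]
gripper_width: 0.085
grip_force: 0.0
clock: 5.8
eef_pos: [0.4831, 0.2779, 0.1147]
tool_rot: [0.732, -0.681, -0.001, 0.001]
contact_force: [-6.5, 0.5, 6.7]
gripper_width: 0.0052
grip_force: 58.7
```

```bash
python3 -m pendant '0 0 10 0 0 0 0;0 0 12 0 0 0 0;0 0 15 0 0 0 0;0 0 18 0 0 0 0;0 0 20 0 0 0 0;0 0 20 0 0 0 0;0 0 20 0 0 0 0;0 0 20 0 0 0 0'
python3 - <<'E'
from fit import *
from scipy.spatial.transform import Rotation as R
M["shield"][0]=box(-3,3,-55,55,0,90)
s=env.state();print(s["eef_pos"],s["gripper_width"],R.from_quat(s["tool_rot"]).as_matrix().round(3).tolist())
e=s["eef_pos"];S={c:snapshot(c) for c in("scene","top")}
for c in S:
    o=outline_of(c,"shield");print(c,[(round(d["p"],2),int(d["pixels"].sum())) for d in o])
    k=3;im=cv2.resize(S[c]["frame"][:,:,::-1],None,fx=k,fy=k,interpolation=cv2.INTER_CUBIC)
    p=[e[0],e[1],e[2]+.019-.126,.08,0]
    cv2.drawContours(im,cv2.findContours(mask(S[c],"shield",p,k),0,1)[0],-1,(0,0,255),1)
    u,v=proj(S[c],e-[0,0,.05])[0]*k; u,v=int(u),int(v)
    cv2.imwrite(f"pics/l_{c}.png",im[max(v-200,0):v+200,max(u-200,0):u+200])
a=[cv2.resize(cv2.imread(f"pics/l_{c}.png"),(400,400)) for c in S];cv2.imwrite("pics/lift.png",np.hstack(a))
E
```

```text
clock: 6.6
eef_pos: [0.4847, 0.2781, 0.2515]
tool_rot: [0.732, -0.681, 0.0, -0.001]
contact_force: [0.2, 0.0, -1.0]
gripper_width: 0.0052
grip_force: 58.9
[0.48473383 0.2781319  0.25146466] 0.005236874782408412 [[0.073, -0.997, 0.002], [-0.997, -0.073, 0.001], [-0.001, -0.002, -1.0]]
scene [(0.77, 1363)]
top [(0.66, 437)]
```

View pics/lift.png

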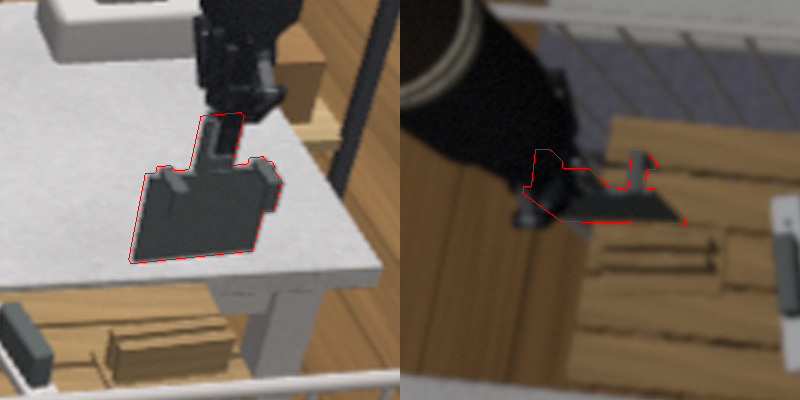

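The picture shows the shield hanging straight in the gripper at (205,215); the predicted outline agrees to about a pixel. I carry it to the rail.

```bash
python3 -m pendant '21.7 -21.1 0 0 0 -0.45 0;21.7 -21.1 0 0 0 -0.45 0;21.7 -21.1 0 0 0 -0.45 0;21.7 -21.1 0 0 0 -0.45 0;21.7 -21.1 0 0 0 -0.45 0;21.7 -21.1 0 0 0 -0.45 0;21.7 -21.1 0 0 0 -0.45 0;21.7 -21.1 0 0 0 -0.45 0' >/dev/null
python3 -m pendant '0 0 0 0 0 0 0;0 0 0 0 0 0 0;0 0 0 0 0 0 0;0 0 -5 0 0 0 0;0 0 -5 0 0 0 0;0 0 -5 0 0 0 0;0 0 -5 0 0 0 0;0 0 -5 0 0 0 0'
cat > ov.py <<'E'
import sys
from fit import *
from scipy.spatial.transform import Rotation as R
M["shield"][0]=box(-3,3,-55,55,0,90)
def overlay(out,n,dz,objs=()):
    s=env.state();e=s["eef_pos"];m=R.from_quat(s["tool_rot"]).as_matrix();yaw=np.arctan2(m[1,1],m[0,1])
    yaw=(yaw+np.pi/2)%np.pi-np.pi/2
    print(s["clock"],e,"tool y yaw",yaw,"z",m[:,2].round(3))
    a=[]
    for c in("scene","top"):
        S=snapshot(c);k=4;im=cv2.resize(S["frame"][:,:,::-1],None,fx=k,fy=k,interpolation=cv2.INTER_CUBIC)
        for nn,p in [(n,[e[0],e[1],e[2]+dz,yaw,0])]+list(objs):
            cv2.drawContours(im,cv2.findContours(mask(S,nn,p,k),0,1)[0],-1,(0,0,255),1)
        L=[proj(S,[[.674-.012*y,y+.009,.16]])[0]*k for y in(-.2,.2)]
        if not objs: cv2.line(im,*[tuple(int(v) for v in l) for l in L],(255,0,255),1)
        u,v=(proj(S,e-[0,0,.05])[0]*k).astype(int);h=300
        a.append(cv2.resize(cv2.copyMakeBorder(im,h,h,h,h,0)[v:v+2*h,u:u+2*h],(400,400)))
    cv2.imwrite(out,np.hstack(a))
E
python3 -c "
from ov import *
overlay('pics/rail.png','shield',-.107)"
```

```text
clock: 8.4
eef_pos: [0.6577, 0.1095, 0.2238]
tool_rot: [0.711, -0.703, -0.0, 0.0]
contact_force: [-0.2, 0.3, -1.3]
gripper_width: 0.005
grip_force: 59.0
8.4 [0.65765458 0.10946105 0.223775  ] tool y yaw 0.010598143867567522 z [-0. -0. -1.]
```

View pics/rail.png

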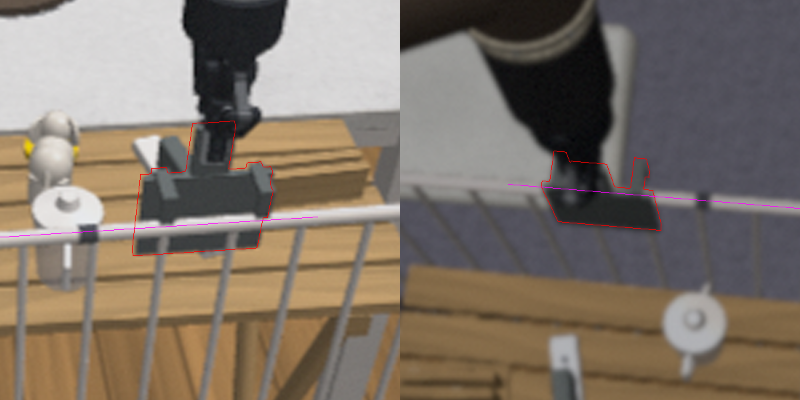

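The overlay shows the shield upright behind the rail at (205,215), with both lips at (172,208) and (263,195) still above it. The predicted rail line lies on the rail, so I lower the shield.

```bash
python3 -m pendant '0 0 -5 0 0 0 0;0 0 -5 0 0 0 0;0 0 -5 0 0 0 0;0 0 -5 0 0 0 0;0 0 -5 0 0 0 0;0 0 -5 0 0 0 0;0 0 -3 0 0 0 0;0 0 -2 0 0 0 0'
python3 -m pendant '0 0 -1 0 0 0 0;0 0 -1 0 0 0 0;0 0 -1 0 0 0 0;0 0 -0.5 0 0 0 0;0 0 0 0 0 0 0;0 0 0 0 0 0 0;0 0 0 0 0 0 0;0 0 0 0 0 0 0'
```

```text
clock: 9.3
eef_pos: [0.6577, 0.1092, 0.1889]
tool_rot: [0.711, -0.703, -0.0, 0.0]
contact_force: [-0.3, 0.1, -0.6]
gripper_width: 0.005
grip_force: 59.0
clock: 10.1
eef_pos: [0.6578, 0.1093, 0.1859]
tool_rot: [0.711, -0.703, 0.0, -0.0]
contact_force: [-0.4, -0.0, -1.1]
gripper_width: 0.0052
grip_force: 59.0
```

```bash
python3 -m pendant '0 0 -0.5 0 0 0 0;0 0 -0.5 0 0 0 0;0 0 -0.5 0 0 0 0;0 0 -0.5 0 0 0 0;0 0 0 0 0 0 0;0 0 0 0 0 0 0;0 0 0 0 0 0 0;0 0 0 0 0 0 0'
python3 -m pendant '0 0 -0.5 0 0 0 0;0 0 -0.5 0 0 0 0;0 0 -0.5 0 0 0 0;0 0 -0.5 0 0 0 0;0 0 0 0 0 0 0;0 0 0 0 0 0 0;0 0 0 0 0 0 0;0 0 0 0 0 0 0'
python3 -c "
from ov import *
overlay('pics/rail2.png','shield',-.107)"
```

```text
clock: 10.9
eef_pos: [0.6579, 0.1093, 0.1856]
tool_rot: [0.711, -0.703, 0.0, -0.001]
contact_force: [-5.0, -0.7, 9.0]
gripper_width: 0.0053
grip_force: 60.7
clock: 11.7
eef_pos: [0.6579, 0.1093, 0.1855]
tool_rot: [0.711, -0.703, 0.001, -0.001]
contact_force: [-9.7, 1.1, 19.7]
gripper_width: 0.0053
grip_force: 62.3
11.7 [0.65793236 0.1092842  0.18546596] tool y yaw 0.011229208854239836 z [ 0.003  0.    -1.   ]
```

View pics/rail2.png

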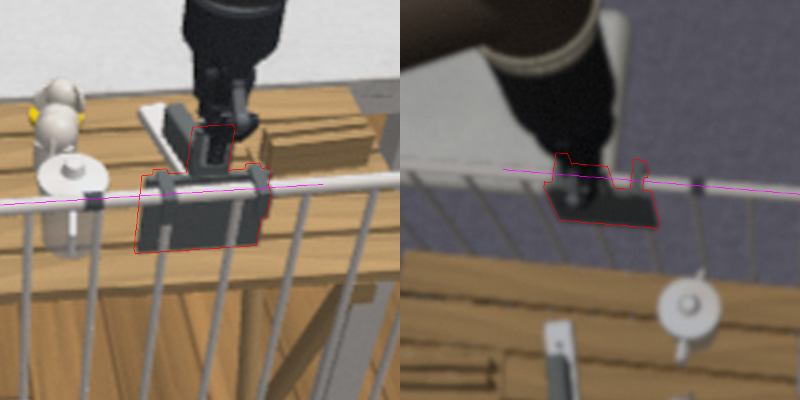

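The hooks are over the rail at (165,195) and (262,185), and the straps bear on it. I ease the push and slide.

```bash
python3 -m pendant '0 0 -0 0 0 0 0;-0.5 0 0.8 0 0 0 0;0 0 0.6 0 0 0 0;0 -4 0 0 0 0 0;0 -6 0 0 0 0 0;0 -8 0 0 0 0 0;0 -8 0 0 0 0 0;0 -8 0 0 0 0 0'
python3 -m pendant '0.2 -9 0 0 0 0 0;0.2 -9 0 0 0 0 0;0.2 -9 0 0 0 0 0;0.2 -9 0 0 0 0 0;0.2 -9 0 0 0 0 0;0.2 -7 0 0 0 0 0;0 -4 0 0 0 0 0;0 0 0 0 0 0 0'
python3 -c "
from ov import *
overlay('pics/rail3.png','shield',-.107)"
```

```text
clock: 12.6
eef_pos: [0.6593, 0.0768, 0.1856]
tool_rot: [0.711, -0.703, 0.001, -0.003]
contact_force: [-0.4, 5.8, 7.8]
gripper_width: 0.0049
grip_force: 60.5
clock: 13.4
eef_pos: [0.6604, 0.0196, 0.1855]
tool_rot: [0.711, -0.703, 0.002, -0.002]
contact_force: [0.2, 1.9, 7.5]
gripper_width: 0.005
grip_force: 60.4
13.4 [0.66042527 0.01963409 0.18554187] tool y yaw 0.010936953199779165 z [ 0.005  0.001 -1.   ]
```

View pics/rail3.png

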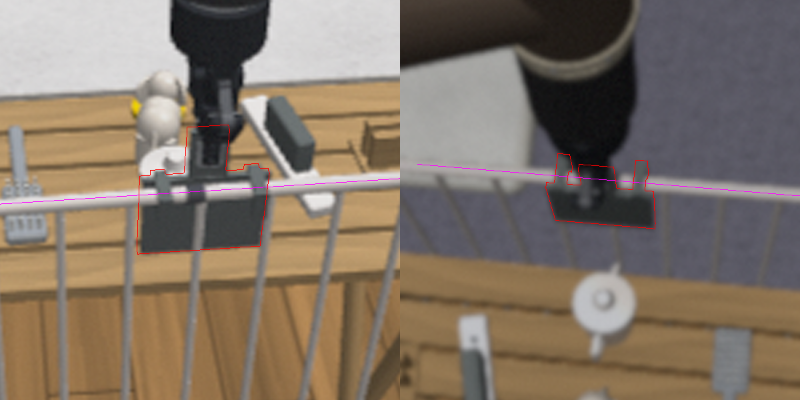

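Both hooks ride on the rail at (162,188) and (258,180); the band, at (197,187), is a little left of the middle between them. I measure along the rail.

```bash
cat > band.py <<'E'
from h import *
def meas():
    S=snapshot("scene");f=S["frame"].astype(np.float32).mean(2)
    ys=np.arange(-.08,.1,.0005)
    # brightness along rail axis line; convert positions to y at rail axis (z=.16+)
    pr=0
    for dz in(.0,.002,.004):
        uv=proj(S,np.c_[.6741-.012*(ys-.009),ys,np.full(ys.shape,.16+dz)]).astype(np.float32)
        pr=pr+cv2.remap(f,uv[:,0].reshape(1,-1)-.0,uv[:,1].reshape(1,-1),cv2.INTER_LINEAR)[0]
    pr/=3;d=(pr<130).astype(int);e=np.flatnonzero(np.diff(d))
    seg=[(round(ys[a],4),round(ys[b],4)) for a,b in zip(e[d[e+1]==1],[x for x in e if d[x+1]==0 and x>e[d[e+1]==1][0]])]
    print("dark segs",seg)
    # lip centres as they appear: front face x=33mm => 18 mm beyond axis; express in rail-axis y
    W=S["world_to_cam"];o=-W[:3,:3].T@W[:3,3]
    for yc in(-.04,.04):
        for y0 in (.009,.019):
            P=np.array([.674+.018,y0+yc,.163]);t=(.674-o[0])/(P[0]-o[0]);print("lip of shield at y",y0,"appears",(o+(P-o)*t)[1:].round(4))
meas()
E
python3 band.py
```

```text
dark segs [(np.float64(-0.0215), np.float64(-0.0115)), (np.float64(0.0035), np.float64(0.018)), (np.float64(0.059), np.float64(0.07))]
lip of shield at y 0.009 appears [-0.0282  0.1447]
lip of shield at y 0.019 appears [-0.018   0.1447]
lip of shield at y 0.009 appears [0.0538 0.1447]
lip of shield at y 0.019 appears [0.0641 0.1447]
```

```bash
python3 -m pendant '0 -2 0 0 0 0 0;0 -3 0 0 0 0 0;0 -3 0 0 0 0 0;0 -2.4 0 0 0 0 0;0 0 0 0 0 0 0;0 0 0 0 0 0 0;0 0 0 0 0 0 0;0 0 0 0 0 0 0'
python3 band.py
```

```text
clock: 14.35
eef_pos: [0.6605, 0.0099, 0.1855]
tool_rot: [0.711, -0.703, 0.001, -0.002]
contact_force: [0.7, 3.6, 8.4]
gripper_width: 0.0052
grip_force: 60.5
dark segs [(np.float64(-0.031), np.float64(-0.021)), (np.float64(0.0035), np.float64(0.018)), (np.float64(0.0485), np.float64(0.06))]
lip of shield at y 0.009 appears [-0.0282  0.1447]
lip of shield at y 0.019 appears [-0.018   0.1447]
lip of shield at y 0.009 appears [0.0538 0.1447]
lip of shield at y 0.019 appears [0.0641 0.1447]
```

```bash
python3 -m pendant '0 -1 0 0 0 0 0;0 0 0.5 0 0 0 0;0 0 0 0 0 0 0;0 0 0 0 0 0 0.15;0 0 0 0 0 0 0.3;0 0 0 0 0 0 0.6;0 0 0 0 0 0 1;0 0 0 0 0 0 1'
python3 -m pendant '0 0 0 0 0 0 1;0 0 0 0 0 0 1;0 0 3 0 0 0 1;0 0 8 0 0 0 1;0 0 15 0 0 0 1;0 0 25 0 0 0 1;0 0 30 0 0 0 1;0 0 30 0 0 0 1'
python3 band.py
python3 -c "
from fit import *
M['shield'][0]=box(-3,3,-55,55,0,90)
a=[]
for c in ('scene','top'):
    S=snapshot(c);V=(S,outline_of(c,'shield')[0]['pixels']);print(c,search_frame(c,'shield')[0]);a.append(V)
print(fit('shield',a,[.659,.009,.077,.01,0],[0,1,2,3,4]))
b=[]
for S,_ in a:
    u,v=(proj(S,[.67,.009,.14])[0]*4).astype(int);im=cv2.resize(S['frame'][:,:,::-1],None,fx=4,fy=4,interpolation=cv2.INTER_CUBIC);b.append(cv2.resize(cv2.copyMakeBorder(im,300,300,300,300,0)[v+50:v+550,u+50:u+550],(400,400)))
cv2.imwrite('pics/hung.png',np.hstack(b))"
```

```text
clock: 15.2
eef_pos: [0.6584, 0.0077, 0.1834]
tool_rot: [0.711, -0.704, -0.0, 0.0]
contact_force: [-0.0, -0.3, -0.9]
gripper_width: 0.0683
grip_force: 0.0
clock: 16.0
eef_pos: [0.6584, 0.0078, 0.2966]
tool_rot: [0.711, -0.703, 0.0, -0.0]
contact_force: [1.0, 0.7, 0.9]
gripper_width: 0.0856
grip_force: 0.0
dark segs [(np.float64(-0.033), np.float64(-0.022)), (np.float64(0.0035), np.float64(0.018)), (np.float64(0.048), np.float64(0.0595))]
lip of shield at y 0.009 appears [-0.0282  0.1447]
lip of shield at y 0.019 appears [-0.018   0.1447]
lip of shield at y 0.009 appears [0.0538 0.1447]
lip of shield at y 0.019 appears [0.0641 0.1447]
scene {'at': [0.6698, 0.0098, 0.1369], 'p': 0.81}
top {'at': [0.6631, 0.0082, 0.1479], 'p': 0.7}
(array([ 0.66837754,  0.0097708 ,  0.07661615,  0.01744525, -0.09041646]), np.float64(0.19935591947874415))
```

View pics/hung.png

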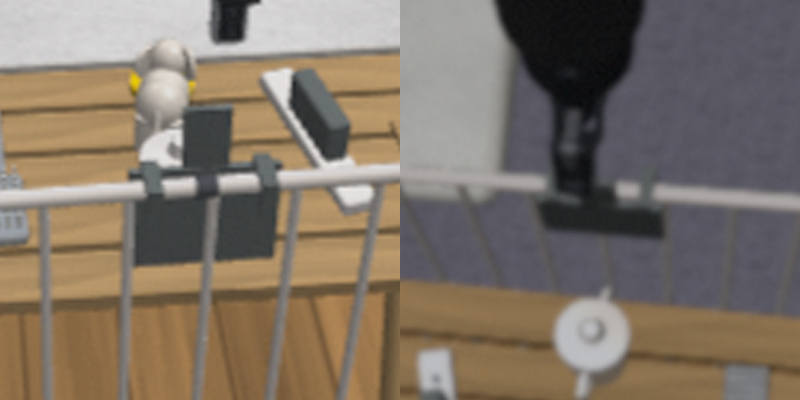

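The shield hangs on the rail by both hooks at (152,180) and (263,170), with the band at (207,184) midway between them. Next comes the bar.

```bash
python3 -m pendant '-11.6 8.5 0 0 0 -4.9 1;-11.6 8.5 0 0 0 -4.9 1;-11.6 8.5 0 0 0 -4.9 1;-11.6 8.5 0 0 0 -4.9 1;-11.6 8.5 0 0 0 -4.9 1;-11.6 8.5 0 0 0 -4.9 1;-11.6 8.5 0 0 0 -4.9 1;-11.6 8.5 0 0 0 -4.9 1'>/dev/null
python3 -m pendant '-11.6 8.5 -6 0 0 -4.9 1;-11.6 8.5 -6 0 0 -4.9 1;-11.6 8.5 -6 0 0 -4.9 1;-11.6 8.5 -6 0 0 -4.9 1;-11.6 8.5 -6 0 0 -4.9 1;-11.6 8.5 -6 0 0 -4.9 1;-11.6 8.5 -6 0 0 -4.9 1;-11.6 8.5 -6 0 0 -4.9 1'
python3 - <<'E'
from fit import *
from scipy.spatial.transform import Rotation as R
s=env.state();m=R.from_quat(s["tool_rot"]).as_matrix();print(s["q"].round(2),s["eef_pos"],"ang tool y",np.degrees(np.arctan2(m[1,1],m[0,1])))
for c in("scene","top"):
    S=snapshot(c);f=S["frame"]
    for n,p0 in(("wand",[.472,.144,0,.2,0]),("cup",[.571,.006,0,0,0])):
        o=outline_of(c,n)
        if not o: print(c,n,"none");continue
        g=o[0]["pixels"]
        if n=="wand":
            q=cv2.findNonZero(g.astype(np.uint8));h=np.zeros(g.shape,np.uint8);cv2.fillConvexPoly(h,cv2.convexHull(q),1);g=h
        print(c,n,fit(n,[(S,g)],p0,[0,1,3] if n=="wand" else [0,1]))
        if n=="wand":
            # grey grip: dark pixels inside outline
            d=(f.mean(2)<110)&(g>0);uv=np.argwhere(d)[:,::-1]
            P=np.array([ray(S,u,.05)[:2] for u in uv]);w,v=np.linalg.eigh(np.cov(P.T));print("grip",len(P),P.mean(0).round(4),"ang",np.degrees(np.arctan(v[1,1]/v[0,1])).round(1))
E
```

```text
clock: 17.95
eef_pos: [0.472, 0.1439, 0.2457]
tool_rot: [-0.104, 0.995, -0.0, -0.001]
contact_force: [-1.1, -0.1, -0.1]
gripper_width: 0.0854
grip_force: 0.0
[ 0.7   0.05 -0.35 -0.   -1.17 -2.06] [0.47203029 0.14392691 0.24571765] ang tool y 101.9881812516582
scene wand (array([0.47071522, 0.14578551, 0.23136341]), np.float64(0.10564987872735054))
grip 346 [0.4893 0.1399] ang 3.5
scene cup none
top wand (array([0.46891325, 0.14353275, 0.22976462]), np.float64(0.11495319220713507))
grip 349 [0.4666 0.1372] ang 16.5
top cup (array([0.571, 0.006]), np.float64(1.0))
```

```bash
python3 -m pendant '-2 0.5 -20 0 0 0.5 1;0 0 -20 0 0 0 1;0 0 -20 0 0 0 1;0 0 -20 0 0 0 1;0 0 -20 0 0 0 1;0 0 -20 0 0 0 1;0 0 -20 0 0 0 1;0 0 -20 0 0 0 1'
python3 -m pendant '0 0 -15 0 0 0 1;0 0 -15 0 0 0 1;0 0 -12 0 0 0 1;0 0 -10 0 0 0 1;0 0 -6 0 0 0 1;0 0 -4 0 0 0 1;0 0 0 0 0 0 1;0 0 0 0 0 0 1'
python3 -m pendant '0 0 0 0 0 0 0.5;0 0 0 0 0 0 0.2;0 0 0 0 0 0 0;0 0 0 0 0 0 0;0 0 0 0 0 0 0;0 0 0 0 0 0 0;0 0 0 0 0 0 0;0 0 0 0 0 0 0'
```

```text
clock: 19.05
eef_pos: [0.4716, 0.1441, 0.086]
tool_rot: [-0.111, 0.994, 0.0, 0.0]
contact_force: [0.4, 0.2, 0.0]
gripper_width: 0.0851
grip_force: 0.0
clock: 19.85
eef_pos: [0.4712, 0.1445, 0.025]
tool_rot: [-0.111, 0.994, 0.0, 0.0]
contact_force: [-0.3, 0.1, -0.4]
gripper_width: 0.0853
grip_force: 0.0
clock: 20.65
eef_pos: [0.4711, 0.1446, 0.025]
tool_rot: [-0.111, 0.994, 0.0, 0.0]
contact_force: [-1.3, 1.1, 4.0]
gripper_width: 0.0209
grip_force: 59.6
```

```bash
python3 -m pendant '0 0 5 0 0 0 0;0 0 12 0 0 0 0;0 0 15 0 0 0 0;0 0 15 0 0 0 0;0 0 15 0 0 0 0;0 0 15 0 0 0 0;0 0 15 0 0 0 0;0 0 15 0 0 0 0' >/dev/null
python3 -m pendant '0 0 15 0 0 0 0;0 0 15 0 0 0 0;0 0 15 0 0 0 0;0 0 15 0 0 0 0;0 0 15 0 0 0 0;0 0 10 0 0 0 0;0 0 0 0 0 0 0;0 0 0 0 0 0 0'
cat > w.py <<'E'
from ov import *
def hull(m):
    q=cv2.findNonZero(m.astype(np.uint8));h=np.zeros(m.shape,np.uint8);cv2.fillConvexPoly(h,cv2.convexHull(q),1);return h
s=env.state();e=s["eef_pos"];m=R.from_quat(s["tool_rot"]).as_matrix();yaw=np.arctan(m[1,0]/m[0,0])
print("tcp",e.round(4),"yaw",yaw.round(4),"down",m[:,2].round(4))
V=[]
for c in("scene","top"):
    S=snapshot(c);o=outline_of(c,"wand");print(c,[(round(d["p"],2),int(d["pixels"].sum())) for d in o])
    if o: V.append((S,o[0]["pixels"]))
    if o: print(c,fit("wand",[(S,o[0]["pixels"])],[e[0],e[1],e[2]-.025,yaw,0],[0,1,3]))
E
python3 - <<'E'
import w
w.overlay("pics/wl.png","wand",-.025,[("wand",[w.e[0],w.e[1],w.e[2]-.025,w.yaw,0])])
E
```

```text
clock: 22.25
eef_pos: [0.4705, 0.1442, 0.2161]
tool_rot: [-0.11, 0.994, 0.0, -0.0]
contact_force: [0.1, -0.1, -2.2]
gripper_width: 0.0214
grip_force: 58.8
tcp [0.4705 0.1442 0.2161] yaw 0.2213 down [-8.e-04 -0.e+00 -1.e+00]
scene [(0.84, 763), (0.6, 135)]
scene (array([0.46994859, 0.14495568, 0.20260011]), np.float64(0.25061942517343905))
top [(0.83, 541)]
top (array([0.46887539, 0.14310029, 0.22394963]), np.float64(0.47206071362996516))
22.45 [0.47051881 0.14414444 0.21587252] tool y yaw -1.3494393089586119 z [-0.001 -0.001 -1.   ]
```

View pics/wl.png

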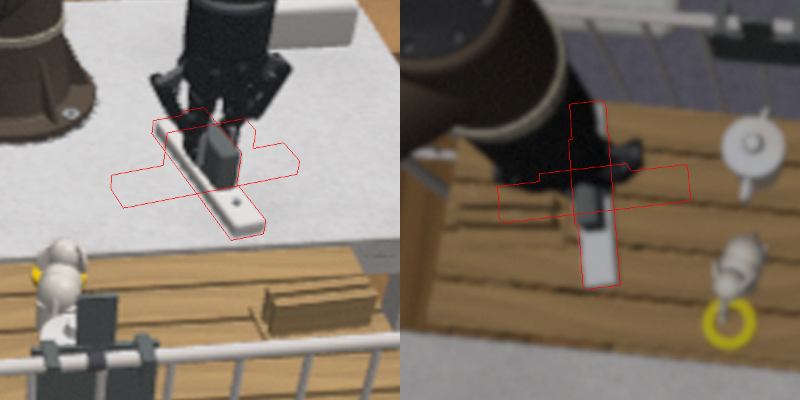

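The picture shows the bar level in the gripper: its own outline fits it at (210,180) and (600,195), while the crosswise contour is only a drawing error. The shield still hangs at (95,350). I carry the bar over.

```bash
python3 -m pendant '1.2 -12 4 0 0 -0.65 0;1.2 -17 4 0 0 -0.65 0;1.2 -18 4 0 0 -0.65 0;1.2 -18 4 0 0 -0.65 0;1.2 -18 4 0 0 -0.65 0;1.2 -18 4 0 0 -0.65 0;1.2 -18 4 0 0 -0.65 0;1.2 -18 4 0 0 -0.65 0' >/dev/null
python3 -m pendant '1.2 -18 0 0 0 -0.65 0;1.2 -18 0 0 0 -0.65 0;1.2 -18 0 0 0 -0.65 0;1.2 -18 0 0 0 -0.65 0;1.2 -18 0 0 0 -0.65 0;1.2 -18 0 0 0 -0.65 0;1.2 -18 0 0 0 -0.65 0;1.2 -17 0 0 0 -0.65 0' >/dev/null
python3 -m pendant '0 0 0 0 0 0 0;0 0 -15 0 0 0 0;0 0 -20 0 0 0 0;0 0 -20 0 0 0 0;0 0 -20 0 0 0 0;0 0 -20 0 0 0 0;0 0 -15 0 0 0 0;0 0 -10 0 0 0 0'
python3 - <<'E'
import w
from fit import *
for c in("scene","top"):
    S=snapshot(c);o=outline_of(c,"brush")
    if o: print(c,o[0]["p"],o[0]["pixels"].sum(),fit("brush",[(S,o[0]["pixels"])],[.489,-.1365,0,.04,0],[0,1,3]))
E
```

```text
clock: 24.95
eef_pos: [0.4895, -0.1356, 0.1277]
tool_rot: [-0.02, 1.0, -0.0, -0.001]
contact_force: [0.0, -0.8, -1.9]
gripper_width: 0.0213
grip_force: 59.1
tcp [ 0.4895 -0.1356  0.1277] yaw 0.0399 down [-1.3e-03 -1.0e-04 -1.0e+00]
scene [(0.93, 492)]
scene (array([ 0.48667037, -0.13499092,  0.01173814]), np.float64(0.23495393060184278))
top [(0.67, 357), (0.61, 158)]
top (array([ 0.48767799, -0.13633944,  0.03058523]), np.float64(0.5494174526432591))
scene 0.57 279 (array([ 0.49050599, -0.13567454,  0.01842919]), np.float64(0.477901205388797))
```

```bash
python3 -m pendant '0 -0.8 -12 0 0 0 0;0 0 -12 0 0 0 0;0 0 -10 0 0 0 0;0 0 -8 0 0 0 0;0 0 -5 0 0 0 0;0 0 -3 0 0 0 0;0 0 -2 0 0 0 0;0 0 0 0 0 0 0'
python3 -m pendant '0 0 0 0 0 0 0;0 0 0 0 0 0 0;0 0 0 0 0 0 0;0 0 0 0 0 0 0;0 0 0 0 0 0 0;0 0 0 0 0 0 0;0 0 0 0 0 0 0;0 0 0 0 0 0 0'
python3 - <<'E'
import w
from fit import *
a=[]
for c in("scene","top"):
    S=snapshot(c);k=4;im=cv2.resize(S["frame"][:,:,::-1],None,fx=k,fy=k,interpolation=cv2.INTER_CUBIC)
    for n,p,col in(("wand",[w.e[0],w.e[1],w.e[2]-.025,w.yaw,0],(0,0,255)),("brush",[.489,-.1365,0,.038,0],(0,255,0))):
        cv2.drawContours(im,cv2.findContours(mask(S,n,p,k),0,1)[0],-1,col,1)
    u,v=(proj(S,w.e)[0]*k).astype(int);a.append(cv2.resize(cv2.copyMakeBorder(im,300,300,300,300,0)[v+50:v+550,u+50:u+550],(400,400)))
cv2.imwrite("pics/fin.png",np.hstack(a))
E
```

```text
clock: 26.15
eef_pos: [0.4902, -0.1364, 0.0766]
tool_rot: [-0.02, 1.0, -0.0, 0.0]
contact_force: [-0.3, 0.2, -1.3]
gripper_width: 0.0214
grip_force: 59.1
clock: 26.95
eef_pos: [0.4901, -0.1364, 0.0767]
tool_rot: [-0.02, 1.0, -0.0, -0.0]
contact_force: [0.3, -0.6, -1.3]
gripper_width: 0.021
grip_force: 59.1
tcp [ 0.4901 -0.1364  0.0767] yaw 0.04 down [-1.e-04 -0.e+00 -1.e+00]
scene [(0.92, 472)]
scene (array([ 0.468793  , -0.13751147,  0.04289498]), np.float64(0.23572819514194931))
top [(0.7, 316)]
top (array([ 0.48997854, -0.13873509,  0.00185576]), np.float64(0.5654318850614506))
```

View pics/fin.png

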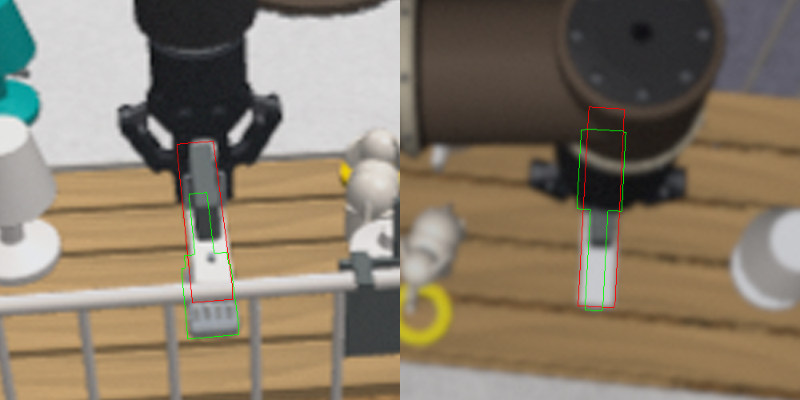

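The bar sits level over the brush at (205,220), with the brush head showing below it at (213,318); both outlines agree with the picture. I make a last small trim and hand in.

```bash
python3 -m pendant '-1 0 -1.3 0 0 0 0;0 0 0 0 0 0 0;0 0 0 0 0 0 0;0 0 0 0 0 0 0;0 0 0 0 0 0 0;0 0 0 0 0 0 0;0 0 0 0 0 0 0;0 0 0 0 0 0 0'
python3 band.py | head -1
python3 -c "
from rig import env
print(env.sign_off())"
```

```text
clock: 28.05
eef_pos: [0.4891, -0.1364, 0.0754]
tool_rot: [-0.02, 1.0, 0.0, -0.0]
contact_force: [-0.1, 0.7, -3.0]
gripper_width: 0.0209
grip_force: 59.1
dark segs [(np.float64(-0.033), np.float64(-0.022)), (np.float64(0.0035), np.float64(0.018)), (np.float64(0.048), np.float64(0.0595))]
the job is handed in; nothing more can be done
None
```

The job is handed in at about 28 s: by camera measurement the shield hangs on the rail within about 1 mm of the band's centre, and the gripper still holds the lamp bar level about 2 cm above the bristle tips, centred along the brush.

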